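# Swing the board carrier home against its stop

## Robot

A 6-joint arm with a two-finger parallel gripper is mounted at the origin on the work surface. World frame = base frame: x ahead of the robot, y to its left, z up, the work surface at z = 0. Lengths are in m, angles in degrees, forces in N, time in s.
With the tool pointing down it reaches from about 0.3 to 0.75 m from the base axis. Payload 8.5 kg.
Tool frame: the origin (TCP) lies on the centre line of the jaws, within the pads' length; the fingertips stand 14 mm ahead of it and the grasp point (between the pads) lies 5 mm behind it; z points along the fingers, x is the direction in which the jaws open and shut, and the axes are right-handed (so a half turn about z gives the same grasp; the last joint's range is limited). The gripper opens to 85 mm and grips with 20 to 120 N. Pads are 22 mm wide; open, the fingers measure 114 mm over their backs; the gripper's body (76 mm by 85 mm) begins 54 mm behind the grasp point. The pads swing forward as they close: fully open they stand 13 mm farther back than shut.
Start: joints at [-81.492, 21.807, 74.336, -0, 83.858, -12.336], TCP at [0.196, -0.514, 0.245] pointing down, gripper open.
Joint ranges: [-178.18, 178.18], [-50.72, 133.34], [12.68, 142.11], [-81.47, 261.47], [9.98, 163.14], [-165.26, 165.26]. Speed limits (degrees/s): [136.94, 136.94, 180, 180, 180, 180].

## Interface

Orientations are given as a 3x3 rotation matrix whose columns are the frame's x, y, z axes.
In Python, from rig import * gives the robot as it stands.
- The arm moves only by the shell command python3 -m crank 'ROWS' [FORCE]. ROWS is JSON, one flat list of numbers, 7 for each row, row after row: the turn, a rotation vector about the world's x, y, z in rad, then the shift along the world's x, y, z in m, then the opening in per cent of the stroke, from 0 (shut) to 100 (fully open). A call has 1 to 20 rows; each row shifts and turns the commanded pose from where the row before left it; what a row does not reach is not made up. A row lasts 1/10 s, in which the tool goes at most 50 mm and 8.59 degrees, less where a joint would pass 70% of its speed; a pose out of reach is approached as far as the arm can. A call is refused whole if a number of a shift passes 0.05 or a number of a turn 0.15, either way. A call with a gripper value outside its range is refused whole. The fingers move at their own pace and stop on an object; FORCE is the grip in N (left out, the last holds). Time passes only in rows, so rows that do not move let the fingers close. It gives the time, the measured TCP pose, the force and the opening at its end, in the units of the state.
- observe(): the state, without advancing time (a new reading comes with each control period).
- get_image(name): name is "scene" or "top"; returns a dict with "frame" (400x640x3 uint8, red, green, blue), "fov_y" (degrees; the focal length in pixels is half the picture's height over the tangent of half this angle, whatever the lens; pixels are square), "cx", "cy" (the principal point, pixels), "k1" (the pictures are not rectified: a ray, as slopes to the right and down, at radius r is drawn at 1 + k1 r^2 times it, then the intrinsics apply), "world_to_cam" (4x4, takes a point from world to camera coordinates). Camera axes: x right, y up, looking along -z (the intrinsics and any distortion apply to the point x, -y, -z); pixel columns grow to the right and rows downward; lengths in m; the calibration is good to about 2 mm. A picture is of the moment at which its call begins. There is no depth.
- close_job(): hands the job in, once; it reports no verdict.
The state is a dict: "time_s": time; "q": joint angles; "qvel": joint speeds; "joint_efforts": joint torques, N m; "position": TCP position; "tool_rot": TCP orientation; "ft_force": force on the tool from outside, world axes, zero at the start; "wrist_torque": the same for the moment, N m; "grip_width": finger opening in m.
Only numpy, scipy, OpenCV 4.12 (cv2) and the standard library are available. Lean on these libraries where they do the work, as an engineer would, in place of code of your own. Each camera call takes 0.05 s, during which the arm holds its last target. There are 200 camera calls.

## Task

Two black carrier bars sit on assembly jigs on the repair bench, each turning on a steel pin. Push the free end of the bar that carries the green circuit board round its pin until the bar rests against its orange stop block, then take the gripper away. Leave the bar with the yellow camera as it is.

Things in the scene. Friction and masses are not known exactly. Their poses are not given: they have to be found in the camera images.
- board_bar (a joint): swing angle of the bar with the green board about its vertical pin: 0 = fully open, growing counter-clockwise seen from above, 1.04 rad = lying against the rigid orange stop. Friction about 0.25 N m (1.3 N at the free end); no spring, it stays where it is left. The board (75 x 62 mm, top 47 mm over the table) lies on the bar 57 to 133 mm from the pin and overhangs both sides.
- board_bar_end (a point): centre of the free end face of the black bar with the green board, 215 mm from the pin axis, 23 mm above the table. x runs along the bar to the pin, z up. The bar is 25 mm wide, from 8 to 38 mm above the table; its last 60 mm are plain on top and both sides. Seen from above, the stop lies counter-clockwise (+90 degrees) from the direction pin to free end.
- board_jig: fixed aluminium plate of that bar, 6 mm thick; origin on the pin axis at table level, z up. It reaches 240 mm to -x (towards the robot), 40 mm to +x, 135 mm to each side. The bar points 0.52 rad to the +y side of -x when fully open, 0.52 rad to the -y side at the stop: an orange block 24 x 22 mm, top 42 mm over the table, 172 mm from the pin, beyond the bar. Pin head 49 mm high.
- camera_bar_end (a point): centre of the free end face of the other black bar, the one with the yellow camera on it (60 x 40 mm, top 62 mm above the table); same bar size, axes, pin and kind of jig, also free to turn. To be left as it is.

How it is judged:
By the outcome, as a careful person would: the job done as asked, in the order asked, and still so for the second after the job is handed in, with the robot touching nothing.
It also fails if it takes over 35 s, if anything falls off the work surface, if the arm or the gripper's body presses on something with over 40 N, if the wrist force passes 120 N, or if a joint passes its speed limit or range.

## Working session

There is one attempt and no reset: what is moved stays moved. The work goes in short steps, Python scripts to look and compute and a shell command to move; the robot and the scene stay as the last step left them, time stands still between calls to the robot, and variables do not carry over. Pictures are saved under pics/ and viewed, about 8 in all and at most 12, crops included, and the job is handed in when it is done.

```bash
mkdir -p pics; cat > h.py <<'E'
from rig import *
import numpy as np, cv2
def K(im):
    f=200/np.tan(np.radians(im["fov_y"]/2)); return np.array([[f,0,im["cx"]],[0,f,im["cy"]],[0,0,1.]])
def back(im,uv,z):
    W=np.array(im["world_to_cam"]); p=cv2.undistortPoints(np.array(uv,float).reshape(-1,1,2),K(im),np.array([im["k1"],0,0,0.]))
    p=p.reshape(-1,2); d=np.c_[p[:,0],-p[:,1],-np.ones(len(p))]@W[:3,:3]; c=-W[:3,:3].T@W[:3,3]
    return c+d*((np.array(z)-c[2])/d[:,2])[:,None]
def proj(im,P):
    W=np.array(im["world_to_cam"]); P=np.array(P,float).reshape(-1,3)@W[:3,:3].T+W[:3,3]
    return cv2.projectPoints(P*[1,-1,-1],np.zeros(3),np.zeros(3),K(im),np.array([im["k1"],0,0,0.]))[0].reshape(-1,2)
E
python3 - <<'E'
from h import *
for n in("scene","top"):
    im=get_image(n); cv2.imwrite(f"pics/{n}0.png",im["frame"][:,:,::-1]); print(n,{k:v for k,v in im.items() if k!="frame"})
E
```

```text
scene {'fov_y': 46.33690153212848, 'cx': 314.4297303939345, 'cy': 193.97180073444673, 'k1': -0.0035819081828286957, 'world_to_cam': array([[-0.59046522,  0.80692261, -0.01505776,  0.31276911],
       [-0.5697212 , -0.40353313,  0.71594606,  0.33462598],
       [ 0.57163676,  0.43131997,  0.6979932 , -1.38312499],
       [ 0.        ,  0.        ,  0.        ,  1.        ]])}
top {'fov_y': 51.77042703423533, 'cx': 318.29186749099637, 'cy': 201.49942287245696, 'k1': -0.06982565869743064, 'world_to_cam': array([[ 0.01650839, -0.99978633,  0.01244051,  0.03611665],
       [ 0.99855045,  0.01712293,  0.05102742, -0.60699365],
       [-0.05122954,  0.0115801 ,  0.99861977, -1.07612625],
       [ 0.        ,  0.        ,  0.        ,  1.        ]])}
```

View pics/top0.png

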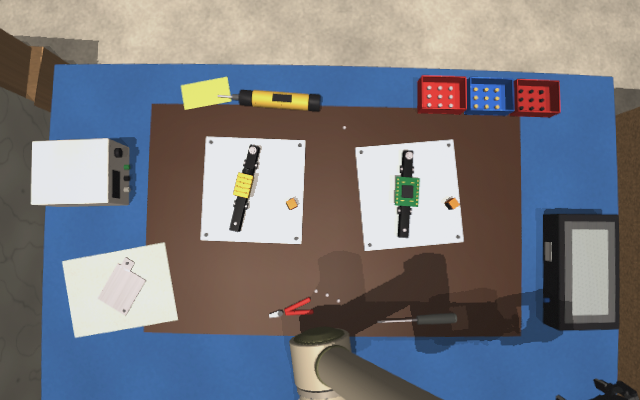

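View pics/scene0.png

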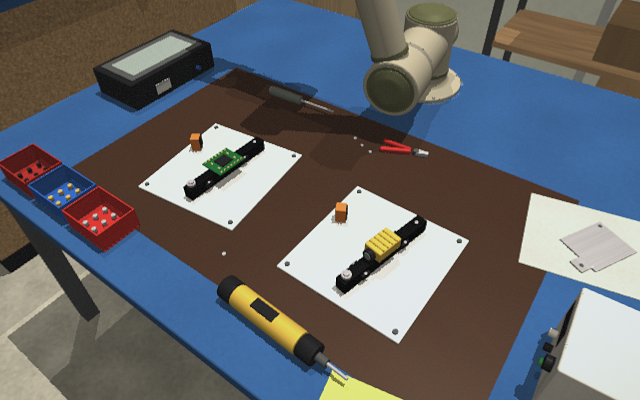

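The top picture shows the green-board bar with its pin at about (408,155), its free end at about (404,237) and the stop at about (452,203). The camera bar is on the left. I'll measure these points and overlay them on a crop.

```bash
python3 - <<'E'
from h import *
im=get_image("top")
pin,=back(im,[(408.5,155)],[.049]); end,=back(im,[(404,237)],[.038]); st,=back(im,[(453,202)],[.042])
cam=back(im,[(253,150),(236,231)],[.049,.038])
print(pin,end,st,cam,np.linalg.norm((end-pin)[:2]),np.linalg.norm((st-pin)[:2]))
# jig corner holes
print(back(im,[(362,153),(447,146),(370,244),(459,237)],[.006]*4))
c=im["frame"][130:260,345:475,::-1]; cv2.imwrite("pics/c.png",cv2.resize(c,None,fx=4.5,fy=4.5,interpolation=cv2.INTER_CUBIC))
print(observe()["tool_rot"],observe()["position"],observe()["grip_width"],observe()["time_s"])
E
```

```text
[ 0.72959542 -0.18574332  0.049     ] [ 0.51663544 -0.17753508  0.038     ] [ 0.60965543 -0.30540341  0.042     ] [[0.73495126 0.21767732 0.049     ]
 [0.5251353  0.25804654 0.038     ]] 0.21311810843274487 0.1694229490764474
[[ 0.73965733 -0.06940932  0.006     ]
 [ 0.76404219 -0.30163351  0.006     ]
 [ 0.49571671 -0.09347892  0.006     ]
 [ 0.51752844 -0.33439008  0.006     ]]
[[ 3.55804015e-01 -9.34560582e-01 -1.45637509e-04]
 [-9.34559938e-01 -3.55803946e-01  1.12860784e-03]
 [-1.10657080e-03 -2.65456219e-04 -9.99999353e-01]] [ 0.19565518 -0.51378799  0.24485724] 0.08542501794352993 0.15
```

View pics/c.png

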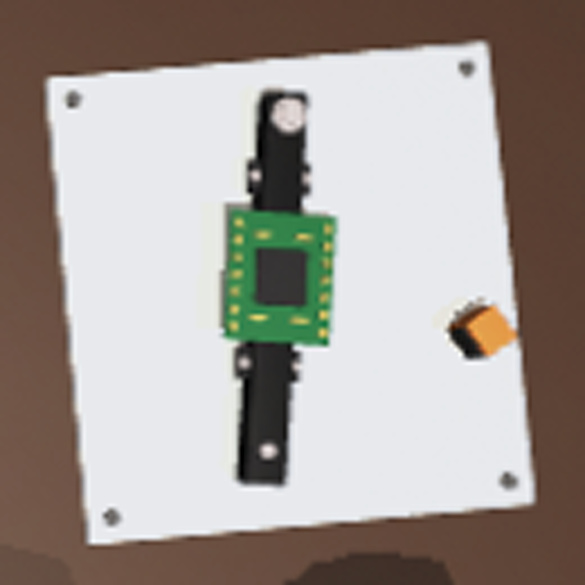

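The bar is now at about 0.37 rad in a jig turned about 6.5°. Pin to end measures 213 mm against the given 215, and the stop 169 mm against 172, so the points are consistent. I'll shut the gripper and move to the +y side of the free end, at about (0.54, -0.125). The bar is contacted about 190 mm from the pin.

```bash
python3 -m crank '[0,0,0,0.01,0.012,0,0, 0,0,0,0.02,0.024,0,0, 0,0,0,0.022,0.024,0,0, 0,0,0,0.022,0.024,0,0, 0,0,0,0.022,0.024,0,0, 0,0,0,0.022,0.024,0,0, 0,0,0,0.022,0.024,0,0, 0,0,0,0.022,0.024,-0.01,0, 0,0,0,0.022,0.024,-0.01,0, 0,0,0,0.022,0.024,-0.01,0, 0,0,0,0.022,0.024,-0.01,0, 0,0,0,0.022,0.024,-0.01,0, 0,0,0,0.022,0.024,-0.01,0, 0,0,0,0.022,0.024,-0.01,0, 0,0,0,0.022,0.024,-0.01,0, 0,0,0,0.022,0.024,-0.01,0, 0,0,0,0.006,0.015,0,0, 0,0,0,0,0.005,0,0, 0,0,0,0,0,0,0]' 20
```

```text
time_s: 2.05
position: [0.5392, -0.1215, 0.1559]
tool_rot: [[0.357, -0.934, 0.0], [-0.934, -0.357, -0.0], [0.0, -0.0, -1.0]]
ft_force: [-0.3, -0.3, -1.2]
grip_width: 0.0001
```

```bash
python3 -m crank '[0,0,0,0,0,-0.02,0, 0,0,0,0,0,-0.025,0, 0,0,0,0,0,-0.025,0, 0,0,0,0,0,-0.02,0, 0,0,0,0,0,-0.015,0, 0,0,0,0,0,-0.01,0, 0,0,0,0,0,-0.006,0, 0,0,0,0,0,0,0]'; python3 - <<'E'
from h import *
im=get_image("scene"); cv2.imwrite("pics/s1.png",cv2.resize(im["frame"][60:260,120:330,::-1],None,fx=2.9,fy=2.9,interpolation=cv2.INTER_CUBIC))
E
```

```text
time_s: 2.85
position: [0.5394, -0.1224, 0.0343]
tool_rot: [[0.355, -0.935, -0.0], [-0.935, -0.355, 0.0], [-0.0, 0.0, -1.0]]
ft_force: [-0.2, -0.7, 0.7]
grip_width: -0.0001
```

View pics/s1.png

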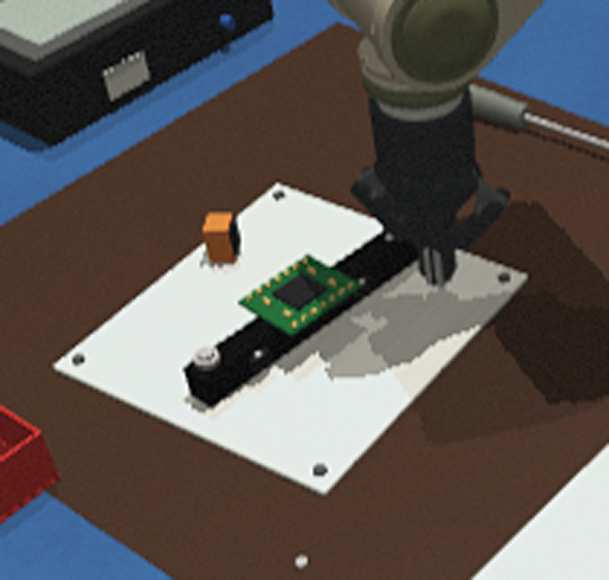

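The picture shows the shut fingers beside the free end, on the side away from the stop, clear of the bar and the plate. I'll push along the arc and halt before the stop.

```bash
python3 -m crank '[0,0,0,0,-0.008,0,0, 0,0,0,0,-0.009,0,0, 0,0,0,0,-0.010,0,0, 0,0,0,0,-0.010,0,0, 0,0,0,-0.001,-0.010,0,0, 0,0,0,-0.001,-0.010,0,0, 0,0,0,0,-0.010,0,0, 0,0,0,0,-0.010,0,0, 0,0,0,0,-0.010,0,0, 0,0,0,0.001,-0.010,0,0, 0,0,0,0.002,-0.010,0,0, 0,0,0,0.003,-0.010,0,0, 0,0,0,0.003,-0.007,0,0, 0,0,0,0.002,-0.004,0,0, 0,0,0,0,0,0,0]'; python3 - <<'E'
from h import *
im=get_image("scene"); cv2.imwrite("pics/s2.png",cv2.resize(im["frame"][60:260,120:330,::-1],None,fx=2.9,fy=2.9,interpolation=cv2.INTER_CUBIC))
E
```

```text
time_s: 4.4
position: [0.549, -0.2506, 0.0342]
tool_rot: [[0.355, -0.935, 0.0], [-0.935, -0.355, -0.0], [0.0, -0.0, -1.0]]
ft_force: [0.6, 0.5, 0.6]
grip_width: -0.0003
```

View pics/s2.png

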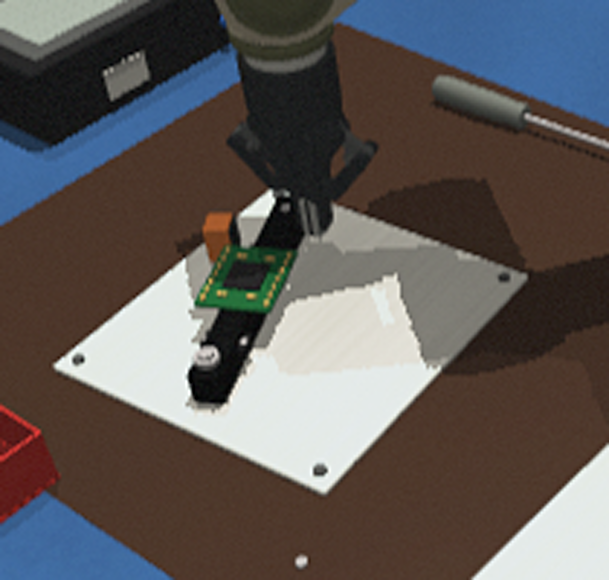

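The bar is following the fingers, with some 20–30 mm still to go to the stop. I'll continue more slowly and watch the force.

```bash
python3 -m crank '[0,0,0,0.002,-0.004,0,0, 0,0,0,0.002,-0.004,0,0, 0,0,0,0.002,-0.004,0,0, 0,0,0,0.002,-0.003,0,0, 0,0,0,0.001,-0.002,0,0, 0,0,0,0,0,0,0]'; python3 -m crank '[0,0,0,0.001,-0.0015,0,0, 0,0,0,0.001,-0.0015,0,0, 0,0,0,0,0,0,0]';python3 - <<'E'
from h import *
im=get_image("scene"); cv2.imwrite("pics/s3.png",cv2.resize(im["frame"][100:220,150:290,::-1],None,fx=4,fy=4,interpolation=cv2.INTER_CUBIC))
E
```

```text
time_s: 5.05
position: [0.558, -0.2673, 0.0343]
tool_rot: [[0.356, -0.935, 0.001], [-0.935, -0.356, -0.0], [0.0, -0.0, -1.0]]
ft_force: [0.7, -0.2, -0.6]
grip_width: 0.0001
time_s: 5.35
position: [0.5598, -0.2701, 0.0343]
tool_rot: [[0.356, -0.935, 0.0], [-0.935, -0.356, -0.0], [0.0, -0.0, -1.0]]
ft_force: [-0.7, 0.2, 0.1]
grip_width: -0.0001
```

View pics/s3.png

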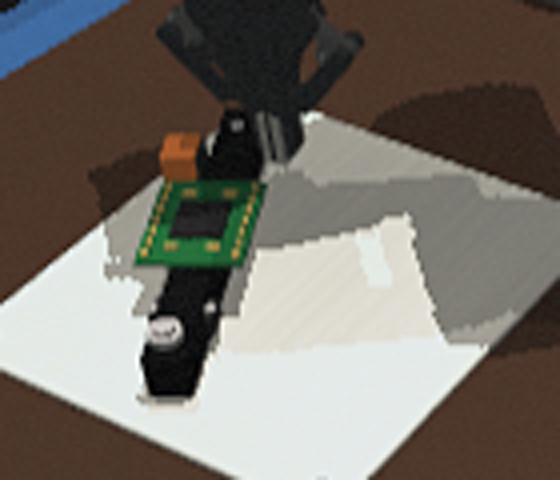

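The gap to the stop is now only a few mm. I'll creep forward with a force reading after each step.

```bash
python3 -m crank '[0,0,0,0.001,-0.0015,0,0, 0,0,0,0,0,0,0]' | grep -E "pos|ft"; python3 -m crank '[0,0,0,0.001,-0.0015,0,0, 0,0,0,0,0,0,0]'| grep -E "pos|ft"; python3 -m crank '[0,0,0,0.001,-0.0015,0,0, 0,0,0,0,0,0,0]'| grep -E "pos|ft"
```

```text
position: [0.5608, -0.2716, 0.0344]
ft_force: [-0.6, 0.6, 0.6]
position: [0.5618, -0.2732, 0.0343]
ft_force: [-1.9, 0.1, 0.4]
position: [0.5626, -0.2744, 0.0343]
ft_force: [-2.4, 1.2, 0.6]
```

```bash
python3 -m crank '[0,0,0,0.0006,-0.001,0,0, 0,0,0,0,0,0,0]' | grep -E "pos|ft"; python3 -m crank '[0,0,0,0.0006,-0.001,0,0, 0,0,0,0,0,0,0]'| grep -E "pos|ft";python3 - <<'E'
from h import *
im=get_image("scene"); cv2.imwrite("pics/s4.png",cv2.resize(im["frame"][100:220,150:290,::-1],None,fx=4,fy=4,interpolation=cv2.INTER_CUBIC))
E
```

```text
position: [0.5627, -0.2747, 0.0342]
ft_force: [-4.3, 4.0, 3.2]
position: [0.5628, -0.2749, 0.0341]
ft_force: [-6.4, 7.9, 5.0]
```

View pics/s4.png

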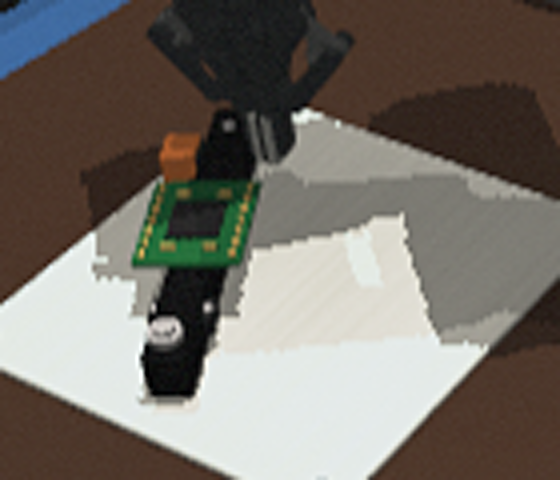

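The force rose to about 11 N with no further motion, at the predicted contact point, and the picture shows the bar against the orange block. Next I'll back straight off, then lift and move clear of the view.

```bash
python3 -m crank '[0,0,0,-0.0015,0.002,0,0, 0,0,0,-0.006,0.008,0,0, 0,0,0,-0.012,0.016,0,0, 0,0,0,-0.012,0.016,0,0, 0,0,0,0,0,0.02,0, 0,0,0,0,0,0.04,0, 0,0,0,0,0,0.04,0, 0,0,0,0,0,0.04,0, 0,0,0,-0.02,0,0.03,0, 0,0,0,-0.03,0,0.02,0, 0,0,0,-0.03,0,0,0, 0,0,0,-0.03,0,0,0, 0,0,0,-0.03,0,0,0, 0,0,0,-0.02,0,0,0, 0,0,0,0,0,0,0, 0,0,0,0,0,0,0]'; python3 - <<'E'
from h import *
im=get_image("top")
a=cv2.resize(im["frame"][130:260,345:475,::-1],None,fx=3,fy=3,interpolation=cv2.INTER_CUBIC)
b=cv2.resize(im["frame"][130:260,190:320,::-1],None,fx=3,fy=3,interpolation=cv2.INTER_CUBIC)
cv2.imwrite("pics/t5.png",np.hstack([b,a]))
E
```

```text
time_s: 8.05
position: [0.3727, -0.2346, 0.2246]
tool_rot: [[0.355, -0.935, 0.001], [-0.935, -0.355, -0.001], [0.001, -0.001, -1.0]]
ft_force: [-0.2, -0.7, 0.0]
grip_width: 0.0
```

View pics/t5.png

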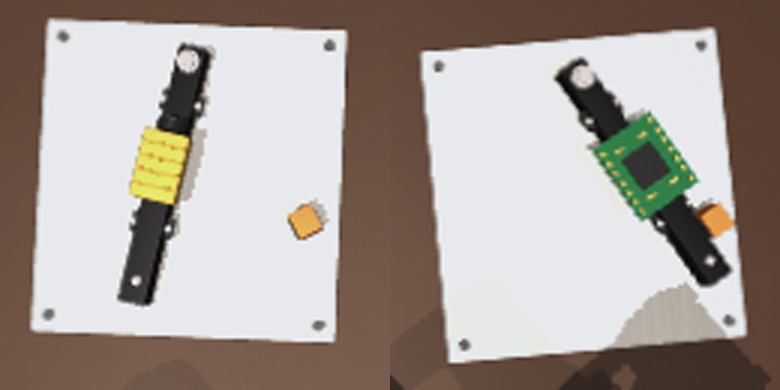

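The green bar lies against the block with its free end at about (452,223). The camera bar's end is still at (236,231), as before. The gripper is well clear, so I'm handing in.

```bash
python3 -c "
from rig import *
print(close_job())"
```

```text
the job is handed in; nothing more can be done
None
```

I pushed the green-board bar round its pin with the closed fingers, about 190 mm from the pin, until it came up against its orange stop. I then backed the gripper off, lifted it clear and handed the job in at about 8 s.

- **Contact with the stop:** the contact force rose from about 3 N to 11 N with almost no further motion. The contact point was within about 4 mm of where I had calculated it.
- **After retreat:** the last top picture shows the bar against the block and the gripper well clear. The wrist force was back to about zero.
- **Camera bar:** its free end is at the same pixel as before, about (236, 231), so it has not moved.

No check failed or disagreed. I judged the final contact by eye and by force, and did not measure the bar's final angle from the picture.

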